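Push the loaded carrier round the feed track and snap it home in its catch

TASK

A carrier with a black cover on it stands in the left leg of the L-shaped feed track. Push the carrier along the track, round the bend and up the far leg until its round nose has snapped in between the two sprung rollers and it sits fully home against the stop behind them. Feel your way: do not ram it, and leave the other things on the worktop where they are.

Things in the scene. Friction and masses are not known exactly. Their poses are not given: they have to be found in the camera images.
- track: Fixed L-shaped metal guide track, 24 mm high. Origin on the worktop where the centrelines of its straight legs would cross. Entry leg: x = 0, y = 200 down to 65 mm. Quarter bend (left turn), centreline radius 65. Far leg: y = 0, x = 65 to 237 mm, roughly away from the robot. Channel 38 mm wide, floor 6 mm up, 26 mm slot between its lips, lip tops 24 mm up; rails 58 mm wide over all.
- bend_centre (a point): Centre of the bend's arc, at lip height (24 mm up), 65 mm along +x and +y from the track's origin; axes as the track's. The carrier comes towards -y, turns left about this point and leaves along +x. In the bend it must be pushed along its own changing forward direction; pushed askew it jams against the rails.
- far_leg (a point): On the far leg, 180 mm from the track's origin, lip height. A grey catch unit (44 x 78 mm, top 58 mm up) is clamped on the rails here: 2 white sprung rollers (14 mm) and a rigid stop 24 mm behind them. Its place changes, is not reported and must be seen or felt: rollers 0 to 18 mm beyond this point. Home = carrier's middle 60 mm short of the rollers (120 to 138 mm from the origin).
- carrier_mid (a point): Carrier's middle, half-way up its deck, 32 mm above the worktop; +x forwards to its nose, z up. Two round feet (36 mm) 25 mm before and behind run in the channel, held down by the lips, 1 mm play each side. Deck 94 x 80 mm, 27 to 37 mm above the worktop, a black cover fixed on it (top 49 mm). Round nose, 24 mm, 72 mm ahead, 29 to 47 mm up. 0.4 to 0.8 kg; slides at 1 to 4 N, more in the bend.
- push_face (a point): Centre of the carrier's flat upright rear face (the face to push), 40 mm above the worktop, 49 mm behind the carrier's middle; the face is 74 mm wide, 27 to 53 mm above the worktop, and square to the carrier's x axis. Axes as the carrier's.
- carrier: The same carrier; origin on the underside of its feet, 6 mm above the worktop, axes as for its middle.
- catch_left (a joint): How far the left roller is pushed outwards (m): 0 = sprung fully in, 0.005 = open to let the nose's full width pass, about 0.001 when the carrier is home. The two rollers together resist with about 8 to 10 N on top of the sliding force, then draw the nose in against the stop.
- catch_right (a joint): The same for the right roller.
- timer: Bystander, to be left alone: round white dwell timer, 62 mm wide, 34 mm high; origin at the centre of its underside.
- tape_roll: Bystander, to be left alone: roll of masking tape, 94 mm wide, 24 mm high; origin at the centre of its underside.
- pad_b: Bystander, to be left alone: printing pad on a wooden board, 49 x 54 x 52 mm; origin at the centre of its underside.
- marker: Bystander, to be left alone: marker pen, 120 mm long; origin at the centre of its underside.

How it is judged:
By the outcome, as a careful person would: the job done as asked, in the order asked, and still so for the second after the job is handed in, with the robot touching nothing.
It also fails if it takes over 48 s, if anything falls off the work surface, if the arm or the gripper's body presses on something with over 40 N, if the wrist force passes 120 N, or if a joint passes its speed limit or range.

ROBOT

A 7-joint arm with a two-finger parallel gripper is mounted at the origin on a cart in front of the work surface, level with it; the furniture and walls round the work are solid. World frame = base frame: x ahead of the robot, y to its left, z up, the work surface at z = 0. Lengths are in m, angles in rad, forces in N, time in s.
With the tool pointing down it reaches from about 0.425 to 0.875 m from the base axis. Payload 8.4 kg.
Tool frame: the origin (TCP) lies midway between the tips of the shut fingers; the grasp point (between the pads) lies 19 mm behind it; z points along the fingers, y is the direction in which the jaws open and shut (so a half turn about z gives the same grasp; the last joint's range is limited). The gripper opens to 87 mm and grips with 3 to 60 N. Pads are 19 mm wide; open, the fingers measure 117 mm over their backs; the gripper's body (75 mm by 190 mm) begins 51 mm behind the grasp point.
Start: joints at [1.044, 0.333, 0.04, 1.465, -0.013, 1.343, -0.059], TCP at [0.27, -0.591, 0.223] pointing down, gripper open.
Joint ranges: [-2.58, 2.58], [-0.38, 2.09], [-1.3, 1.39], [0.25, 2.4], [-1.5, 4.64], [0.08, 2.09], [-2.65, 2.65]. Speed limits (rad/s): [2.22, 2.22, 2.79, 2.79, 3.14, 3.14, 3.14].

INTERFACE

Orientations are given as a unit quaternion [x, y, z, w].
In Python, from rig import env gives the robot as it stands.
- The arm moves only by the tool step_arm, never from a script. Its argument "steps" is a list that holds one entry, the list of rows, each a list of 4 numbers: the shift along the tool's x, y, z in units of 50 mm (1.0 is 50 mm), then the turn about the tool's z in units of 5 degrees (1.0 is 5 degrees). In form: [[[dx, dy, dz, spin], ...]]. A call has 1 to 10 rows; each row shifts and turns the pose as measured when the row begins, along the tool's axes as they then stand; what a row does not reach is not made up. A row lasts 1/8 s, in which the tool goes at most 62.5 mm and 10.7 degrees, less where a joint would pass 70% of its speed; a pose out of reach is approached as far as the arm can. A call is refused whole if a number of a shift passes 1 or a number of a turn 1, either way. A call with a gripper value outside its range is refused whole. "jaw" is the opening, from 0 (shut) to 1 (fully open), set as the call begins (left out, the last holds). The fingers move at their own pace and stop on an object; "squeeze" is the grip in N (left out, the last holds). Time passes only in rows, so rows that do not move let the fingers close. It gives the time, the measured TCP pose, the force and the opening at its end, in the units of the state.
- env.get_state(): the state, without advancing time (a new reading comes with each control period).
- env.read_camera(name): name is "scene" or "top"; returns a dict with "pixels" (480x640x3 uint8, red, green, blue), "range_z" (480x640 float32, m along the optical axis (not along the pixel's ray), 0 where there is no reading), "K" (3x3 intrinsics, pixels), "camera_from_world" (4x4, takes a point from world to camera coordinates). Camera axes: x right, y up, looking along -z (the intrinsics and any distortion apply to the point x, -y, -z); pixel columns grow to the right and rows downward; lengths in m; the calibration is good to about 2 mm. A picture is of the moment at which its call begins.
- env.close_job(): hands the job in, once; it reports no verdict.
The state is a dict: "t": time; "qpos": joint angles; "qd": joint speeds; "tau": joint torques, N m; "position": TCP position; "tcp_rot": TCP orientation; "wrist_force": force on the tool from outside, world axes, zero at the start; "torque": the same for the moment, N m; "gripper_width": finger opening in m.
Only numpy, scipy, OpenCV 4.12 (cv2) and the standard library are available. Lean on these libraries where they do the work, as an engineer would, in place of code of your own. Each camera call takes 0.05 s, during which the arm holds its last target.

## Working session

There is one attempt and no reset: what is moved stays moved. The work goes in short steps, Python scripts to look and compute and a tool call to move; the robot and the scene stay as the last step left them, time stands still between calls to the robot, and variables do not carry over. Pictures are saved under pics/ and viewed, and the job is handed in when it is done.

Besides the shell and the picture viewer there is one more tool, called after "Call:" in YAML: its name, and indented under it one key for each argument. step_arm: Moves the arm, as the interface text tells. Its arguments: {"type":"object","properties":{"steps":{"type":"array"},"jaw":{"type":"number"},"squeeze":{"type":"number"}},"required":["steps"]}

```bash
ls; mkdir -p pics; python3 - <<'E'
from rig import env
import cv2,numpy as np
s=env.get_state();print(s)
for n in("scene","top"):
    d=env.read_camera(n);cv2.imwrite(f"pics/{n}0.png",d["pixels"][:,:,::-1]);np.savez(f"{n}0.npz",**d);print(n,d["K"],d["camera_from_world"])
E
```

```text
pics
{'t': 0.0, 'qpos': array([ 1.04381174,  0.33387202,  0.03986872,  1.46627325, -0.01338531,
        1.34330772, -0.05851541]), 'qd': array([ 0.0014241 ,  0.00037519,  0.00016052, -0.00124681, -0.00033788,
        0.00147354, -0.0013314 ]), 'tau': array([-7.57114612e-04, -6.56371951e+01,  1.33500058e+00, -4.03815866e+01,
       -5.96711598e-02,  4.49676462e-02,  1.62069650e-04]), 'position': array([ 0.26943103, -0.59100935,  0.22168338]), 'tcp_rot': array([ 9.77214414e-01,  2.12253040e-01, -2.27208631e-04, -7.64250966e-04]), 'wrist_force': array([ 0.67815403, -0.01053665, -0.27191114]), 'torque': array([-0.0007799 ,  0.02158962, -0.00355064]), 'gripper_width': 0.08693268002920657}
scene [[471.37591355   0.         326.211739  ]
 [  0.         471.37591355 230.54049038]
 [  0.           0.           1.        ]] [[-0.87503609  0.48404861 -0.00296304  0.42999072]
 [-0.44162739 -0.79581327  0.41430241  0.32839438]
 [ 0.19818447  0.36383812  0.91013446 -1.06334458]
 [ 0.          0.          0.          1.        ]]
top [[479.71393527   0.         329.81173975]
 [  0.         479.71393527 244.87190545]
 [  0.           0.           1.        ]] [[-0.06534398 -0.99785949  0.00256816  0.14475325]
 [ 0.97487256 -0.06328901  0.21358369 -0.55668329]
 [-0.21296398  0.01646004  0.97692139 -0.77565789]
 [ 0.          0.          0.          1.        ]]
```

View pics/scene0.png

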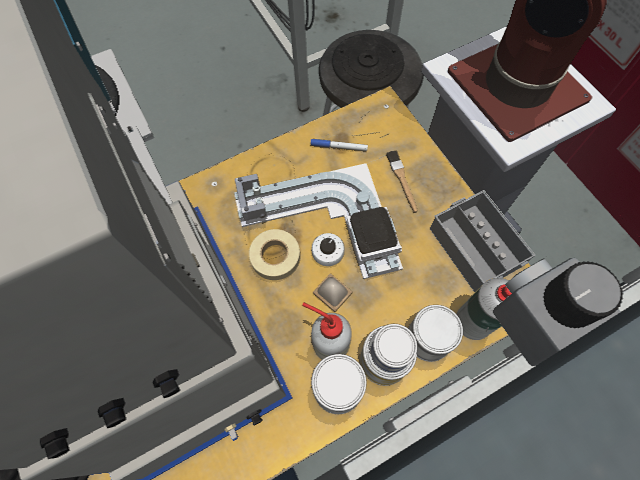

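View pics/top0.png

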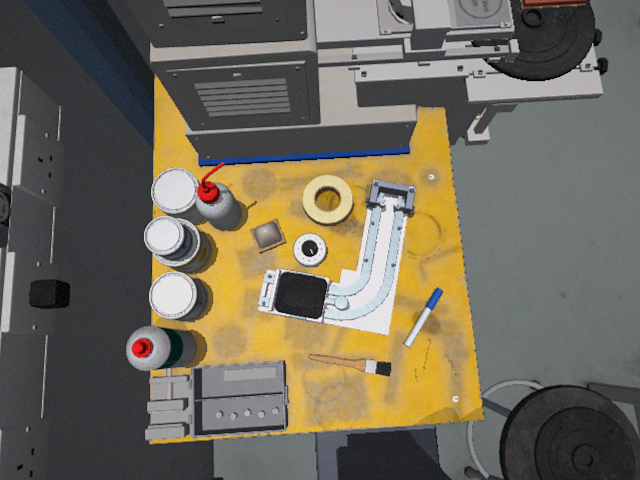

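The top view shows the black cover near (300,295), the nose at (341,303), the track curving up to the grey catch unit at (391,196), the timer at (310,249) and the tape at (328,199). I'll enlarge it and measure.

```bash
cat > h.py <<'E'
import numpy as np,cv2
def px2w(d,u,v,z):
    K=d["K"];T=d["camera_from_world"];R=T[:3,:3];t=T[:3,3]
    r=np.array([(u-K[0,2])/K[0,0],-(v-K[1,2])/K[1,1],-1.]);c=-R.T@t;w=R.T@r
    return c+w*(z-c[2])/w[2]
def w2px(d,p):
    q=d["camera_from_world"][:3,:3]@np.array(p)+d["camera_from_world"][:3,3]
    return d["K"][0,0]*q[0]/-q[2]+d["K"][0,2], d["K"][1,1]*q[1]/q[2]+d["K"][1,2]
def cloud(d):
    K=d["K"];T=d["camera_from_world"];z=d["range_z"];v,u=np.mgrid[:480,:640]
    P=np.stack([(u-K[0,2])/K[0,0]*z,-(v-K[1,2])/K[1,1]*z,-z],-1)-T[:3,3]
    return P@T[:3,:3]
E
python3 - <<'E'
from h import *
d=np.load("top0.npz");im=d["pixels"][:,:,::-1].copy()
c=im[170:350,240:440];cv2.imwrite("pics/topz.png",cv2.resize(c,None,fx=3.3,fy=3.3,interpolation=cv2.INTER_CUBIC))
P=cloud(d)
# cover: black
g=im.max(2);m=((g<70)&(np.abs(P[...,2]-.049)<.006)).astype(np.uint8)
m[:240]=0
n,l,st,ce=cv2.connectedComponentsWithStats(m);i=1+st[1:,4].argmax();print(st[i],ce[i])
pts=P[l==i];print(pts.mean(0));print(cv2.minAreaRect((pts[:,:2]*1000).astype(np.float32)))
# depth heights
m=(P[...,2]>.052)&(P[...,2]<.064)
m[:, :360]=0;m[:,420:]=0;m[:175]=0;m[225:]=0
pts=P[m];print("catch",pts.mean(0),cv2.minAreaRect((pts[:,:2]*1000).astype(np.float32)))
# lips tops
print(P[240,360:410:3].round(3)); 
# nose
m=(np.abs(P[...,2]-.047)<.003);m[:,:328]=0;m[:,356:]=0;m[:285]=0;m[320:]=0
pts=P[m];print("nose",len(pts),pts.mean(0),cv2.minEnclosingCircle((pts[:,:2]*1000).astype(np.float32)))
E
```

```text
[ 274  272   53   47 1896] [300.49525316 294.83333333]
[0.4826755  0.16431264 0.04854606]
((483.4200439453125, 164.66055297851562), (83.0524673461914, 70.70317840576172), 75.78595733642578)
catch [ 0.6572161  -0.00982565  0.057717  ] ((652.7911376953125, -8.85336685180664), (78.02900695800781, 45.37277603149414), 75.61577606201172)
[[ 0.584  0.05  -0.   ]
 [ 0.582  0.045  0.005]
 [ 0.582  0.039  0.004]
 [ 0.577  0.036  0.025]
 [ 0.577  0.03   0.024]
 [ 0.577  0.025  0.023]
 [ 0.58   0.017  0.007]
 [ 0.58   0.012  0.006]
 [ 0.579  0.006  0.007]
 [ 0.579  0.     0.006]
 [ 0.574 -0.002  0.025]
 [ 0.575 -0.008  0.023]
 [ 0.574 -0.013  0.024]
 [ 0.577 -0.022  0.007]
 [ 0.577 -0.028  0.005]
 [ 0.578 -0.034  0.002]
 [ 0.578 -0.04  -0.002]]
nose 140 [0.46676989 0.09622489 0.04687424] ((466.7024841308594, 96.3165512084961), 11.809212684631348)
```

View pics/topz.png

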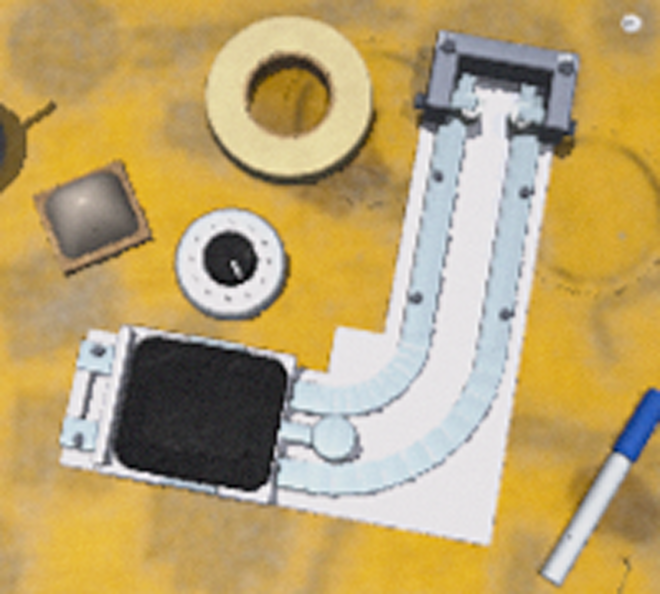

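```bash
python3 - <<'E'
from h import *
H={}
for n in("top","scene"):
    d=np.load(n+"0.npz");P=cloud(d)[d["range_z"]>0]
    for p in P[::3]:
        if 0.1<p[0]<.9 and -.8<p[1]<.5:
            k=(int(p[0]//.05),int(p[1]//.05));H[k]=max(H.get(k,-1),p[2])
print("rows x, cols y from",.45)
for i in range(2,18): print("%.2f"%(i*.05)," ".join("%4d"%(H.get((i,j),-9)*1000) for j in range(9,-17,-1)))
d=np.load("top0.npz");P=cloud(d)
m=np.abs(P[...,2]-.024)<.003
th=np.radians(-14.2);u=np.array([np.cos(th),np.sin(th)]);v=np.array([-u[1],u[0]])
O=np.array([.4523,.0426]);Q=(P[...,:2]-O);X=Q@u;Y=Q@v
s=m&(X>.075)&(X<.16)&(np.abs(Y)<.035)
l=s&(Y>0);r=s&(Y<0)
for k in(l,r): 
    a=np.polyfit(X[k],Y[k],1);print("lip",k.sum(),a,np.percentile(Y[k],[5,50,95]),np.degrees(a[0]))
m=(P[...,2]>.053)&(P[...,2]<.063)&(np.abs(Y)<.05)&(X>.15)&(X<.27)
print("catch",np.percentile(X[m],[1,5,50,95,99]),np.percentile(Y[m],[1,50,99]))
m=(np.abs(P[...,2]-.032)<.020)&(np.abs(X)<.05)&(Y>.12)
for z0,z1 in((.02,.028),(.03,.041),(.041,.047),(.047,.056)):
    k=(P[...,2]>z0)&(P[...,2]<z1)&(np.abs(X)<.05)&(Y>.02)&(Y<.23)
    print(z0,k.sum(),np.percentile(X[k],[1,50,99]),np.percentile(Y[k],[1,50,99]))
E
```

```text
rows x, cols y from 0.45
0.10 -205 -710 -711 -710 -711 -710    1   14   14   14   14   15   16    1 -253 -246 -229 -222 -220 -231 -228 -252 -714 -463 -463 -369
0.15  -17 -715 -9000 -9000 -9000 -9000   -8   -4    0   -7   -1   -5  -15  -14 -267 -246 -228 -229 -225 -227 -230 -261 -714 -196 -401 -711
0.20  199 -713 -9000 -9000 -9000 -9000 -9000    0 -9000   -2   -1   -2 -9000 -9000 -9000 -248 -233 -229 -226 -229 -247 -714 -706 -189 -198 -462
0.25  370  370   62   61   61   61   60    4    4    4    5    4    5 -9000 -9000 -9000 -251 -244 -247 -249 -706 -710 -708 -711 -708 -709
0.30  372  372   61   61   51   62   61    5   12   11    5    5    5 -9000 -9000 -9000 -9000 -712 -711 -711 -710 -710 -710 -708 -708 -708
0.35  380  166  178   61   62   62   60   12   13   11   16    4    4 -9000 -9000 -9000 -9000 -710 -709 -708 -712 -712 -710 -709 -707 -711
0.40  381  372  191    4    4    4   49   50   27   24   16   16    4 -9000 -9000 -9000 -9000 -710 -712 -712 -710 -711 -708 -711 -707 -709
0.45  379  444   81   79    4   55   53   52   50   27   10   17    5 -9000 -9000 -9000 -9000 -709 -71
[... 1054 characters left out ...]
3  274  295  293  259  258  216  213  208  168 -706 -711 -711 -710 -712 -708 -708 -709
lip 380 [-0.00693844  0.02150119] [0.01338022 0.02066074 0.02789862] -0.3975431603969891
lip 375 [-0.00284618 -0.0208151 ] [-0.02845241 -0.0210173  -0.01408981] -0.16307423745197266
catch [0.184575   0.1872795  0.2168864  0.22697299 0.22865648] [-0.03898042 -0.00059541  0.03793804]
0.02 921 [-0.02756867  0.00376961  0.04756396] [0.02100112 0.06010707 0.19923087]
0.03 353 [-0.0391468  -0.00406912  0.04065957] [0.0548131  0.10038945 0.1728311 ]
0.041 520 [-0.03818063 -0.0003006   0.03978373] [0.04651715 0.11961284 0.17068793]
0.047 1838 [-0.03382501  0.00017985  0.03525963] [0.04976933 0.12821427 0.1755404 ]
```

```bash
python3 - <<'E'
from h import *
th=np.radians(-14.4);u=np.array([np.cos(th),np.sin(th)]);v=np.array([-u[1],u[0]]);O=np.array([.4523,.0426])
for n in("top","scene"):
    d=np.load(n+"0.npz");P=cloud(d)
    q=P[...,:2]-O;X=q@u;Y=q@v
    for z0 in(.06,.075,.1,.13,.2):
        m=(P[...,2]>z0)&(P[...,2]<z0+.03)&(np.abs(X)<.2)&(Y<.4)&(Y>.1)&(d["range_z"]>0)
        for x0 in np.arange(-.2,.2,.05):
            k=m&(X>=x0)&(X<x0+.05)
            if k.sum()>3: print(n,z0,"X %.2f minY %.3f"%(x0,np.percentile(Y[k],2)),k.sum())
E
```

```text
top 0.06 X -0.20 minY 0.114 85
top 0.06 X -0.15 minY 0.129 227
top 0.06 X -0.10 minY 0.297 748
top 0.06 X -0.05 minY 0.295 1167
top 0.06 X -0.00 minY 0.308 497
top 0.06 X 0.05 minY 0.286 484
top 0.06 X 0.10 minY 0.269 1209
top 0.06 X 0.15 minY 0.340 420
top 0.075 X -0.20 minY 0.301 23
top 0.075 X -0.15 minY 0.293 182
top 0.075 X -0.10 minY 0.299 627
top 0.075 X -0.05 minY 0.296 1004
top 0.075 X -0.00 minY 0.309 493
top 0.075 X 0.05 minY 0.286 456
top 0.075 X 0.10 minY 0.269 1269
top 0.075 X 0.15 minY 0.289 430
top 0.1 X -0.20 minY 0.301 25
top 0.1 X -0.15 minY 0.293 197
top 0.1 X -0.10 minY 0.312 19
top 0.1 X -0.00 minY 0.319 201
top 0.1 X 0.05 minY 0.291 78
top 0.1 X 0.10 minY 0.271 548
top 0.1 X 0.15 minY 0.285 19
top 0.13 X -0.20 minY 0.302 178
top 0.13 X -0.15 minY 0.293 674
top 0.13 X -0.10 minY 0.313 43
top 0.13 X -0.00 minY 0.320 817
top 0.13 X 0.05 minY 0.322 475
top 0.13 X 0.10 minY 0.284 354
scene 0.06 X -0.20 minY 0.113 16
scene 0.06 X -0.15 minY 0.145 193
scene 0.06 X -0.10 minY 0.300 825
scene 0.06 X -0.05 minY 0.297 1260
scene 0.06 X -0.00 minY 0.309 193
scene 0.06 X 0.05 minY 0.313 705
scene 0.06 X 0.10 minY 0.326 1521
scene 0.06 X 0.15 minY 0.313 617
scene 0.075 X -0.15 minY 0.301 179
scene 0.075 X -0.10 minY 0.300 617
scene 0.075 X -0.05 minY 0.297 862
scene 0.075 X -0.00 minY 0.309 201
scene 0.075 X 0.05 minY 0.302 733
scene 0.075 X 0.10 minY 0.315 1675
scene 0.075 X 0.15 minY 0.293 662
scene 0.1 X -0.15 minY 0.299 186
scene 0.1 X -0.10 minY 0.313 112
scene 0.1 X -0.00 minY 0.379 22
scene 0.1 X 0.05 minY 0.295 142
scene 0.1 X 0.10 minY 0.275 598
scene 0.1 X 0.15 minY 0.287 52
scene 0.13 X -0.15 minY 0.295 449
scene 0.13 X -0.10 minY 0.314 98
scene 0.13 X -0.00 minY 0.322 959
scene 0.13 X 0.05 minY 0.323 569
scene 0.13 X 0.10 minY 0.286 390
```

```bash
cat >> h.py <<'E'
TH=np.radians(-14.4);U=np.array([np.cos(TH),np.sin(TH)]);V=np.array([-U[1],U[0]]);O=np.array([.4523,.0426])
def T2w(x,y): return O+x*U+y*V
def w2T(p): q=np.array(p[:2])-O; return q@U,q@V
from scipy.spatial.transform import Rotation as Ro
def yaw(s):
    m=Ro.from_quat(s["tcp_rot"]).as_matrix();return np.degrees(np.arctan2(m[1,0],m[0,0]))
def rows(p0,y0,way,dec=2):
    """way: list of (x,y,z,yawdeg) world; prints rows, simulating rounding"""
    p=np.array(p0,float);a=y0;out=[]
    for w in way:
        d=np.array(w[:3])-p;c,s=np.cos(np.radians(a)),np.sin(np.radians(a))
        ex=np.array([c,s,0]);ey=np.array([s,-c,0])
        da=(w[3]-a+180)%360-180
        r=np.round([d@ex/.05,d@ey/.05,-d[2]/.05,-da/5],dec)
        out.append(r.tolist());p=p+.05*(r[0]*ex+r[1]*ey)+[0,0,-.05*r[2]];a-=5*r[3]
    print(out);print("end",p,a,"maxabs",np.abs(out).max());return out
E
python3 - <<'E'
from h import *
from rig import env
s=env.get_state();p=s["position"];y=yaw(s);print(p,y)
t=T2w(0,.215)
print(t)
pts=[p,[.56,-.25,.20],[t[0],t[1],.16]]
def lin(a,b,n): return [np.array(a)+(np.array(b)-a)*i/n for i in range(1,n+1)]
A=lin(pts[0],pts[1],10);B=lin(pts[1],pts[2],11)
Y=np.linspace(y,75.6,22)[1:]
w=[(*q,b) for q,b in zip(A+B,Y)]
rows(p,y,w[:10])
E
```

```text
[ 0.2694801  -0.59106105  0.22178041] 24.51379955862495
[0.50576833 0.25084538]
[[0.81, -0.38, 0.04, -0.49], [0.83, -0.34, 0.05, -0.48], [0.84, -0.31, 0.04, -0.49], [0.85, -0.28, 0.04, -0.49], [0.87, -0.23, 0.05, -0.48], [0.87, -0.2, 0.04, -0.49], [0.88, -0.17, 0.04, -0.49], [0.89, -0.12, 0.05, -0.48], [0.89, -0.09, 0.04, -0.49], [0.9, -0.05, 0.05, -0.49]]
end [ 0.56007595 -0.249789    0.19978041] 48.863799558624954 maxabs 0.9
```

Call:
step_arm:
  steps:
    - [[0.8,-0.4,0.04,-0.5],[0.83,-0.34,0.05,-0.5],[0.84,-0.31,0.04,-0.5],[0.85,-0.28,0.04,-0.5],[0.87,-0.23,0.05,-0.5],[0.87,-0.2,0.04,-0.5],[0.88,-0.17,0.04,-0.5],[0.89,-0.12,0.05,-0.5],[0.89,-0.09,0.04,-0.5],[0.9,-0.05,0.05,-0.5]]
  jaw: 0
  squeeze: 20

```text
t: 1.35
position: [0.5595, -0.2385, 0.1947]
tcp_rot: [0.907, 0.421, -0.002, -0.003]
wrist_force: [-0.0, -0.2, -0.6]
gripper_width: 0.0018
```

```bash
python3 - <<'E'
from h import *
from rig import env
s=env.get_state();p=s["position"];y=yaw(s);print(p,y,s["t"],s["gripper_width"])
t=T2w(0,.215)
def lin(a,b,n): return [np.array(a)+(np.array(b)-a)*i/n for i in range(1,n+1)]
A=lin(p,[t[0],t[1],.14],10 if np.hypot(*(t-p[:2]))<.48 else 13)
Y=np.linspace(y,75.6,len(A)+1)[1:]
rows(p,y,[(*q,b) for q,b in zip(A,Y)])
E
```

```text
[ 0.55949984 -0.2385178   0.19465339] 49.815811007098716 1.35 0.0018007630298232356
[[0.52, -0.55, 0.08, -0.4], [0.54, -0.53, 0.09, -0.39], [0.56, -0.51, 0.08, -0.4], [0.58, -0.49, 0.09, -0.4], [0.59, -0.47, 0.08, -0.39], [0.61, -0.46, 0.08, -0.4], [0.62, -0.42, 0.09, -0.4], [0.64, -0.41, 0.08, -0.39], [0.65, -0.39, 0.09, -0.4], [0.67, -0.36, 0.08, -0.4], [0.67, -0.34, 0.08, -0.39], [0.69, -0.32, 0.09, -0.4], [0.7, -0.29, 0.08, -0.4]]
end [0.50559669 0.25080315 0.14015339] 75.61581100709873 maxabs 0.7
```

Call:
step_arm:
  steps:
    - [[0.52,-0.55,0.05,-0.4],[0.54,-0.53,0.05,-0.4],[0.56,-0.51,0.05,-0.4],[0.58,-0.49,0.05,-0.4],[0.6,-0.47,0.05,-0.4],[0.61,-0.46,0.05,-0.4],[0.62,-0.42,0.05,-0.4],[0.64,-0.41,0.05,-0.4],[0.65,-0.4,0.05,-0.4],[0.67,-0.36,0.05,-0.4]]

```text
t: 2.6
position: [0.5105, 0.1553, 0.1686]
tcp_rot: [0.815, 0.579, -0.003, -0.005]
wrist_force: [-0.1, 0.6, -0.4]
gripper_width: 0.0006
```

```bash
python3 - <<'E'
from h import *
from rig import env
s=env.get_state();p=s["position"];y=yaw(s);print(p,y,s["t"],s["gripper_width"],w2T(p))
def lin(a,b,n): return [np.array(a)+(np.array(b)-a)*i/n for i in range(1,n+1)]
t=T2w(0,.205)
A=lin(p,[*t,.15],4)
Y=np.linspace(y,75.6,len(A)+1)[1:]
A+=[[*t,.11],[*t,.07],[*t,.07]];Y=[*Y,75.6,75.6,75.6]
rows(p,y,[(*q,b) for q,b in zip(A,Y)])
E
```

```text
[0.51053933 0.15531661 0.16862736] 70.77688902054973 2.6 0.0005717371922688738 (np.float64(0.028378149974826482), np.float64(0.12365894334872043))
[[0.39, -0.18, 0.09, -0.24], [0.4, -0.16, 0.1, -0.24], [0.4, -0.16, 0.09, -0.24], [0.4, -0.15, 0.09, -0.24], [0.0, -0.0, 0.8, -0.0], [0.0, -0.0, 0.8, -0.0], [0.0, -0.0, 0.0, -0.0]]
end [0.50333602 0.24092672 0.07012736] 75.57688902054974 maxabs 0.8
```

Call:
step_arm:
  steps:
    - [[0.4,-0.18,0.1,-0.24],[0.4,-0.16,0.1,-0.24],[0.4,-0.16,0.1,-0.24],[0.4,-0.15,0.1,-0.24],[0,0,0,0],[0,0,0,0]]

```text
t: 3.35
position: [0.5019, 0.247, 0.1468]
tcp_rot: [0.788, 0.615, -0.003, -0.005]
wrist_force: [-0.2, -0.5, -0.1]
gripper_width: 0.0005
```

```bash
python3 - <<'E'
from h import *
from rig import env
s=env.get_state();p=s["position"];y=yaw(s);print(p,y,s["t"],w2T(p))
t=T2w(0,.205)
rows(p,y,[(*t,.11,75.6),(*t,.07,75.6),(*t,.038,75.6)])
for n in("scene","top"):
    d=env.read_camera(n);cv2.imwrite(f"pics/{n}1.png",d["pixels"][:,:,::-1])
E
```

```text
[0.50188042 0.2469889  0.14676452] 75.96030402773664 3.35 (np.float64(-0.002806695688323612), np.float64(0.2102977970269128))
[[-0.11, 0.06, 0.74, 0.07], [0.0, -0.0, 0.8, 0.0], [0.0, -0.0, 0.64, 0.0]]
end [0.50345653 0.24092542 0.03776452] 75.61030402773665 maxabs 0.8
```

View pics/scene1.png

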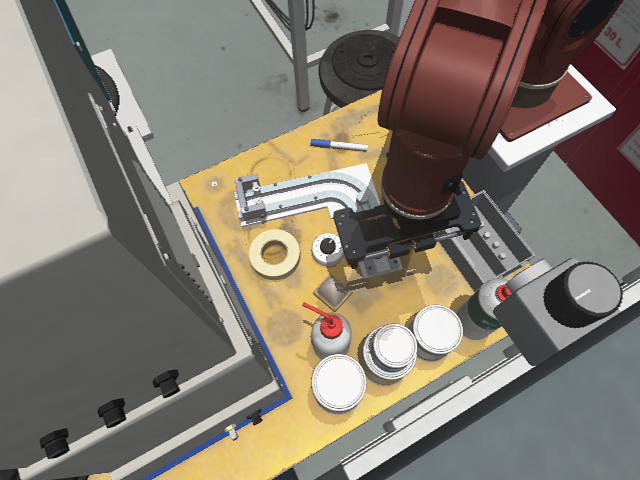

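View pics/top1.png

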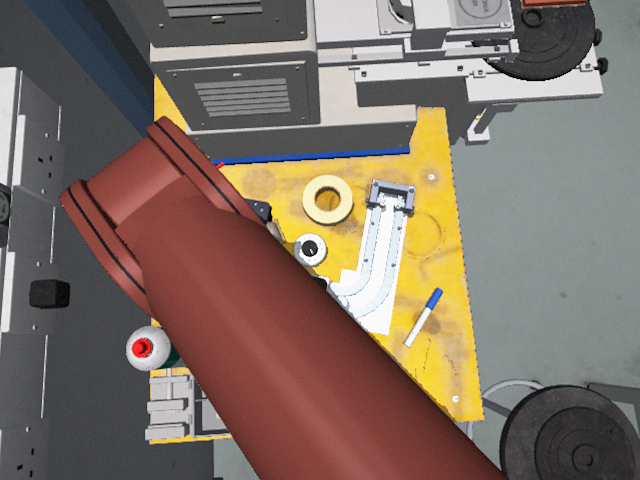

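The scene view shows the gripper hanging behind the carrier near (395,265), its body lying across the track and clear of the jars at (390,345). Next I'll lower it.

Call:
step_arm:
  steps:
    - [[-0.1,0.06,0.5,0.07],[0,0,0.6,0],[0,0,0.6,0],[0,0,0.45,0],[0,0,0,0]]

```text
t: 4.08
position: [0.5057, 0.2372, 0.0383]
tcp_rot: [0.793, 0.61, -0.002, -0.003]
wrist_force: [-0.8, 0.9, 1.4]
gripper_width: 0.0001
```

```bash
python3 - <<'E'
from h import *
from rig import env
s=env.get_state();p=s["position"];y=yaw(s);print(p,y,s["t"],w2T(p),s["wrist_force"])
d=env.read_camera("scene");i=d["pixels"][130:330,280:480,::-1];cv2.imwrite("pics/s2.png",cv2.resize(i,None,fx=3,fy=3))
E
```

```text
[0.50566864 0.23715007 0.0382821 ] 75.14527783404179 4.075 (np.float64(0.0033093299835851363), np.float64(0.20171016193852573)) [-0.78586569  0.86971579  1.36467036]
```

View pics/s2.png

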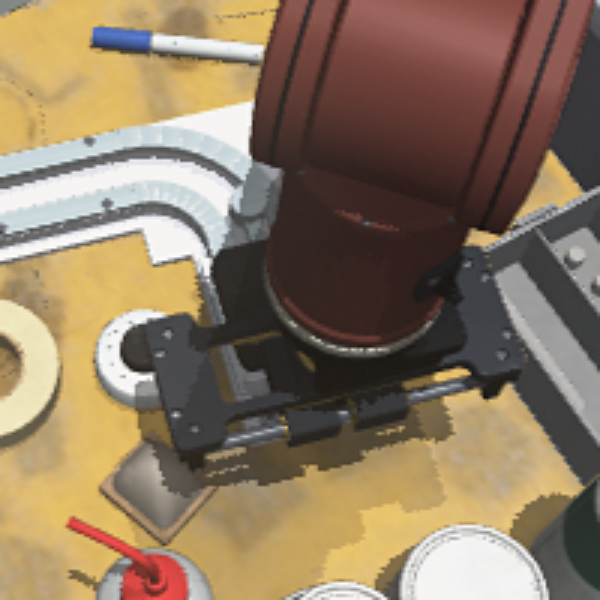

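Call:
step_arm:
  steps:
    - [[-0.08,-0.06,0.04,-0.1],[-0.08,0,0,0],[-0.06,0,0,0],[-0.05,0,0,0]]

```text
t: 4.62
position: [0.5017, 0.2248, 0.0406]
tcp_rot: [0.79, 0.613, 0.001, -0.002]
wrist_force: [-0.5, 0.3, -0.6]
gripper_width: 0.0003
```

```bash
cat > st.py <<'E'
from h import *
from rig import env
s=env.get_state();p=s["position"];print("z %.4f yaw %.2f fwd %.2f t %.2f T"%(p[2],yaw(s),yaw(s)-165.6,s["t"]),np.round(w2T(p),4),"F(track)",np.round([s["wrist_force"][:2]@U,s["wrist_force"][:2]@V,s["wrist_force"][2]],1))
E
python3 st.py
```

```text
z 0.0406 yaw 75.63 fwd -89.97 t 4.62 T [0.0026 0.1888] F(track) [-0.5  0.2 -0.6]
```

Call:
step_arm:
  steps:
    - [[-0.05,-0.05,0.08,0],[-0.06,0,0.03,0],[-0.06,0,0,0],[-0.06,0,0,0]]

```text
t: 5.12
position: [0.4969, 0.2158, 0.0356]
tcp_rot: [0.79, 0.614, 0.003, -0.002]
wrist_force: [0.4, 3.0, 0.4]
gripper_width: 0.0006
```

```bash
python3 st.py
```

```text
z 0.0356 yaw 75.70 fwd -89.90 t 5.12 T [0.0002 0.1788] F(track) [-0.4  3.   0.4]
```

Call:
step_arm:
  steps:
    - [[-0.1,0,0,0],[-0.1,0,0,0],[-0.1,0,0,0]]

```text
t: 5.5
position: [0.4931, 0.2005, 0.0356]
tcp_rot: [0.79, 0.614, 0.003, -0.002]
wrist_force: [2.4, 2.9, 1.5]
gripper_width: 0.0003
```

```bash
python3 st.py; python3 - <<'E'
from h import *
from rig import env
for n in("scene","top"):
    d=env.read_camera(n);P=cloud(d);q=P[...,:2]-O;X=q@U;Y=q@V
    m=(np.abs(P[...,2]-.046)<.005)&(np.abs(X)<.03)&(Y<.07)&(Y>-.02)
    print(n,m.sum(), np.percentile(X[m],[1,50,99]),np.percentile(Y[m],[1,50,99])) if m.sum() else 0
    i=d["pixels"][:,:,::-1];i=i[130:330,280:480] if n=="scene" else i[220:350,260:440];cv2.imwrite(f"pics/{n}3.png",cv2.resize(i,None,fx=3,fy=3))
E
```

```text
z 0.0356 yaw 75.71 fwd -89.89 t 5.50 T [0.0002 0.1631] F(track) [1.6 3.4 1.5]
scene 167 [-0.01013481  0.00464591  0.02801439] [0.02099806 0.03778948 0.06956605]
```

View pics/scene3.png

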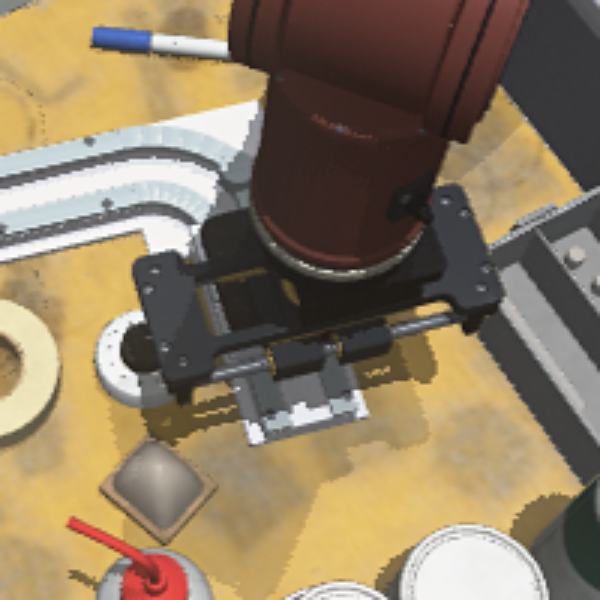

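View pics/top3.png

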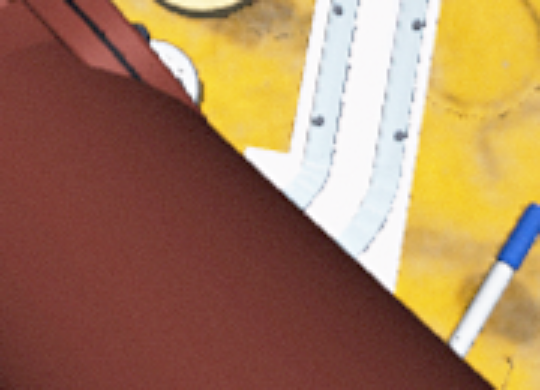

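```bash
cat > plan.py <<'E'
import sys
from h import *
from rig import env
from scipy.optimize import brentq,minimize_scalar
R=.065;LA=R*np.pi/2;C=.0585
def cl(s): # s=0 at entry of bend (0,.065)
    if s<0: return np.array([0,R-s])
    if s<LA: a=s/R; return np.array([R-R*np.cos(a),R-R*np.sin(a)])
    return np.array([R+s-LA,0.])
def car(s): # s front foot
    f=cl(s);b=brentq(lambda q:np.hypot(*(f-cl(q)))-.05,s-.06,s-.0499)
    r=cl(b);h=(f-r)/np.linalg.norm(f-r);m=(f+r)/2
    return m,h,m-C*h
s=env.get_state();p=s["position"];y=yaw(s);t=np.array(w2T(p))
ss=np.linspace(-.07,.4,4701);D=[np.hypot(*(car(q)[2]-t)) for q in ss]
s0=ss[int(np.argmin(D))];m,h,tc=car(s0);hd=np.degrees(np.arctan2(h[1],h[0]))
lat=(t-tc)@np.array([-h[1],h[0]])
F=s["wrist_force"][:2]@np.array([U,V]).T
print("t %.2f z %.4f s0 %.4f mid %s head %.1f toolhead %.1f latL %.4f  F along %.1f left %.1f z %.1f"%(s["t"],p[2],s0,m.round(4),hd,y-165.6,lat,F@h,F@np.array([-h[1],h[0]]),s["wrist_force"][2]))
n=int(sys.argv[1]);ds=float(sys.argv[2])
W=[]
for i in range(1,n+1):
    m,h,tc=car(s0+i*ds);hd=np.degrees(np.arctan2(h[1],h[0]))
    W.append((*T2w(*tc),.036 ,hd+165.6))
rows(p,y,W)
E
python3 plan.py 8 .004
```

```text
t 5.60 z 0.0355 s0 -0.0138 mid [0.     0.1038] head -90.0 toolhead -89.9 latL 0.0003  F along -0.2 left 0.5 z 0.2
[[-0.08, -0.01, -0.01, 0.01], [-0.08, 0.0, -0.0, 0.0], [-0.08, 0.0, -0.0, 0.0], [-0.08, 0.0, -0.0, -0.01], [-0.08, -0.0, -0.0, -0.06], [-0.08, -0.01, -0.0, -0.11], [-0.08, -0.01, -0.0, -0.17], [-0.08, -0.01, -0.0, -0.23]]
end [0.4832741  0.16912098 0.03595296] 78.50981590215551 maxabs 0.23
```

Call:
step_arm:
  steps:
    - [[-0.08,-0.01,0,0],[-0.08,0,0,0],[-0.08,0,0,0],[-0.08,0,0,-0.01],[-0.08,0,0,-0.06],[-0.08,-0.01,0,-0.11],[-0.08,-0.01,0,-0.17],[-0.08,-0.01,0,-0.23]]

```text
t: 6.6
position: [0.4828, 0.1679, 0.0354]
tcp_rot: [0.773, 0.635, 0.003, -0.002]
wrist_force: [0.6, 2.8, 1.0]
gripper_width: 0.0006
```

```bash
python3 plan.py 8 .004
```

```text
t 6.60 z 0.0354 s0 0.0197 mid [0.0015 0.0706] head -86.6 toolhead -86.8 latL 0.0004  F along -2.8 left 0.0 z 1.0
[[-0.08, -0.03, -0.01, -0.34], [-0.07, -0.03, -0.0, -0.36], [-0.08, -0.03, -0.0, -0.41], [-0.08, -0.04, -0.0, -0.46], [-0.07, -0.04, -0.0, -0.51], [-0.08, -0.05, -0.0, -0.57], [-0.07, -0.06, -0.0, -0.62], [-0.08, -0.07, -0.0, -0.68]]
end [0.46330788 0.13822571 0.03590381] 98.53786180171821 maxabs 0.68
```

Everything is on plan, with about 3 N of sliding force.

Call:
step_arm:
  steps:
    - [[-0.08,-0.03,0,-0.34],[-0.07,-0.03,0,-0.36],[-0.08,-0.03,0,-0.41],[-0.08,-0.04,0,-0.46],[-0.07,-0.04,0,-0.5],[-0.08,-0.05,0,-0.57]]

```text
t: 7.35
position: [0.4685, 0.1452, 0.0354]
tcp_rot: [0.69, 0.724, 0.004, -0.002]
wrist_force: [0.7, 3.2, 1.6]
gripper_width: 0.0005
```

```bash
python3 plan.py 8 .004
```

```text
t 7.35 z 0.0354 s0 0.0448 mid [0.0074 0.0475] head -72.7 toolhead -72.9 latL 0.0001  F along -3.2 left 0.9 z 1.6
[[-0.08, -0.06, -0.01, -0.67], [-0.07, -0.07, -0.0, -0.69], [-0.08, -0.07, -0.0, -0.7], [-0.07, -0.07, -0.0, -0.71], [-0.08, -0.07, -0.0, -0.7], [-0.08, -0.07, -0.0, -0.71], [-0.07, -0.07, -0.0, -0.7], [-0.08, -0.07, -0.0, -0.71]]
end [0.44996314 0.108938   0.03589583] 120.67797472146 maxabs 0.71
```

Call:
step_arm:
  steps:
    - [[-0.08,-0.06,0,-0.67],[-0.07,-0.07,0,-0.69],[-0.08,-0.07,0,-0.7],[-0.07,-0.07,0,-0.7],[-0.08,-0.07,0,-0.7],[-0.08,-0.07,0,-0.7]]

```text
t: 8.1
position: [0.451, 0.1179, 0.0351]
tcp_rot: [0.54, 0.841, 0.004, -0.002]
wrist_force: [-0.7, 3.5, 1.1]
gripper_width: 0.0006
```

```bash
python3 plan.py 8 .004
```

```text
t 8.10 z 0.0351 s0 0.0701 mid [0.0185 0.0271] head -50.8 toolhead -51.0 latL -0.0011  F along -3.4 left 0.8 z 1.1
[[-0.1, -0.05, -0.02, -0.74], [-0.07, -0.07, 0.0, -0.71], [-0.08, -0.07, 0.0, -0.7], [-0.08, -0.07, 0.0, -0.71], [-0.07, -0.07, 0.0, -0.7], [-0.08, -0.07, 0.0, -0.71], [-0.07, -0.07, 0.0, -0.7], [-0.08, -0.07, 0.0, -0.71]]
end [0.44840322 0.07657881 0.0360775 ] 142.98413664689488 maxabs 0.74
```

Call:
step_arm:
  steps:
    - [[-0.09,-0.05,-0.01,-0.73],[-0.07,-0.07,0,-0.71],[-0.08,-0.07,0,-0.7],[-0.08,-0.07,0,-0.7],[-0.07,-0.07,0,-0.7],[-0.08,-0.07,0,-0.7]]

```text
t: 8.85
position: [0.4425, 0.0846, 0.0335]
tcp_rot: [0.368, 0.93, 0.002, -0.005]
wrist_force: [-1.4, 3.6, 0.8]
gripper_width: 0.0009
```

```bash
python3 plan.py 9 .004
```

```text
t 8.85 z 0.0335 s0 0.0957 mid [0.0366 0.0122] head -28.3 toolhead -28.8 latL -0.0038  F along -3.5 left 1.7 z 0.8
[[-0.15, 0.01, -0.05, -0.81], [-0.07, -0.07, -0.0, -0.7], [-0.08, -0.07, -0.0, -0.67], [-0.08, -0.06, -0.0, -0.61], [-0.08, -0.07, -0.0, -0.56], [-0.08, -0.05, -0.0, -0.51], [-0.08, -0.05, -0.0, -0.44], [-0.08, -0.05, -0.0, -0.39], [-0.08, -0.04, -0.0, -0.32]]
end [0.46459387 0.04506694 0.03597387] 161.86091828645056 maxabs 0.81
```

```bash
python3 - <<'E'
a=open('plan.py').read()
a=a.replace("D=[np.hypot(*(car(q)[2]-t)) for q in ss]","D=[abs((car(q)[2]-t)@car(q)[1])+10*max(0,np.hypot(*(car(q)[2]-t))-.025) for q in ss]")
open('plan.py','w').write(a)
E
python3 plan.py 9 .004
```

```text
t 8.85 z 0.0335 s0 0.0921 mid [0.0337 0.0138] head -31.4 toolhead -28.8 latL -0.0071  F along -3.6 left 1.5 z 0.8
[[-0.08, 0.07, -0.05, -0.18], [-0.08, -0.07, -0.0, -0.7], [-0.07, -0.07, -0.0, -0.7], [-0.08, -0.07, -0.0, -0.66], [-0.08, -0.06, -0.0, -0.61], [-0.08, -0.06, -0.0, -0.55], [-0.08, -0.06, -0.0, -0.5], [-0.08, -0.05, -0.0, -0.44], [-0.08, -0.04, -0.0, -0.38]]
end [0.46197086 0.04811587 0.03597387] 160.41091828645057 maxabs 0.7
```

Call:
step_arm:
  steps:
    - [[-0.07,-0.01,-0.03,-0.4],[-0.08,-0.03,-0.02,-0.5],[-0.07,-0.03,0,-0.55],[-0.08,-0.03,0,-0.6]]

```text
t: 9.35
position: [0.4454, 0.0678, 0.0335]
tcp_rot: [0.279, 0.96, -0.001, -0.009]
wrist_force: [-2.2, 2.2, 1.6]
gripper_width: 0.0005
```

```bash
python3 plan.py 9 .004
```

```text
t 9.35 z 0.0335 s0 0.1048 mid [0.0442 0.0087] head -20.3 toolhead -18.1 latL -0.0067  F along -3.1 left 0.6 z 1.6
[[-0.08, 0.06, -0.05, -0.2], [-0.08, -0.06, -0.0, -0.6], [-0.08, -0.06, -0.0, -0.55], [-0.08, -0.06, -0.0, -0.49], [-0.08, -0.05, -0.0, -0.43], [-0.08, -0.04, -0.0, -0.37], [-0.08, -0.04, -0.0, -0.31], [-0.08, -0.03, -0.0, -0.24], [-0.08, -0.02, -0.0, -0.19]]
end [0.47229548 0.03942174 0.03599888] 164.44292399499128 maxabs 0.6
```

Call:
step_arm:
  steps:
    - [[-0.07,0.02,-0.03,-0.2],[-0.08,-0.01,-0.02,-0.45],[-0.08,-0.01,0,-0.5],[-0.08,-0.01,0,-0.49],[-0.08,0,0,-0.4]]

```text
t: 9.98
position: [0.4561, 0.0544, 0.0332]
tcp_rot: [0.191, 0.981, -0.004, -0.015]
wrist_force: [-4.6, -1.0, 0.8]
gripper_width: 0.0002
```

```bash
python3 plan.py 9 .004
```

```text
t 9.97 z 0.0332 s0 0.1205 mid [0.0587 0.0039] head -9.0 toolhead -7.6 latL -0.0007  F along -3.8 left -2.8 z 0.8
[[-0.08, -0.04, -0.06, -0.15], [-0.08, -0.04, 0.0, -0.37], [-0.08, -0.04, 0.0, -0.32], [-0.08, -0.03, 0.0, -0.25], [-0.08, -0.03, 0.0, -0.2], [-0.08, -0.02, 0.0, -0.13], [-0.08, -0.01, 0.0, -0.08], [-0.08, -0.0, 0.0, -0.03], [-0.08, -0.0, 0.0, 0.0]]
end [0.48703455 0.03377093 0.03615311] 165.62406875553575 maxabs 0.37
```

Call:
step_arm:
  steps:
    - [[-0.08,-0.03,-0.04,-0.15],[-0.08,-0.03,-0.02,-0.35],[-0.08,-0.03,0,-0.3],[-0.08,-0.03,0,-0.25],[-0.08,-0.02,0,-0.2],[-0.08,-0.02,0,-0.1]]

```text
t: 10.72
position: [0.4773, 0.0376, 0.0356]
tcp_rot: [0.13, 0.991, -0.003, -0.016]
wrist_force: [-2.8, 1.1, 2.8]
gripper_width: 0.0008
```

```bash
python3 plan.py 9 .004;python3 - <<'E'
from h import *
from rig import env
for n in("scene","top"):
    d=env.read_camera(n);P=cloud(d);q=P[...,:2]-O;X=q@U;Y=q@V
    m=(np.abs(P[...,2]-.045)<.005)&(np.abs(Y)<.016)&(X<.18)&(X>.12)
    print(n,m.sum(), np.percentile(X[m],[1,50,99]),np.percentile(Y[m],[1,50,99])) if m.sum() else 0
    i=d["pixels"][:,:,::-1];i=i[130:330,200:400] if n=="scene" else i[170:350,260:440];cv2.imwrite(f"pics/{n}4.png",cv2.resize(i,None,fx=3,fy=3))
E
```

```text
t 10.72 z 0.0356 s0 0.1461 mid [0.084  0.0001] head -0.3 toolhead -0.5 latL 0.0009  F along -3.0 left 0.3 z 2.8
[[-0.08, -0.03, -0.01, -0.09], [-0.08, 0.0, 0.0, -0.01], [-0.08, 0.0, 0.0, -0.0], [-0.08, 0.0, 0.0, -0.0], [-0.08, 0.0, 0.0, -0.0], [-0.08, 0.0, 0.0, -0.0], [-0.08, 0.0, 0.0, -0.0], [-0.08, 0.0, 0.0, -0.0], [-0.08, 0.0, 0.0, -0.0]]
end [0.51181252 0.0271596  0.03614098] 165.59738545046915 maxabs 0.09
scene 179 [0.12051944 0.1521472  0.16739741] [-0.01462916  0.00040075  0.01454126]
```

View pics/scene4.png

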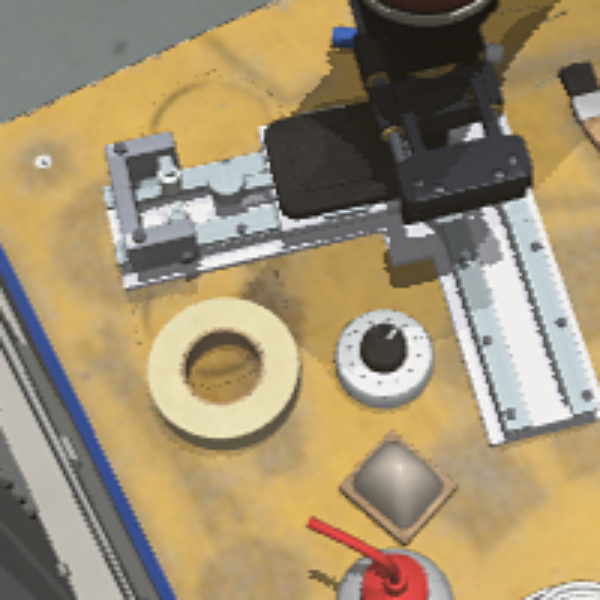

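View pics/top4.png

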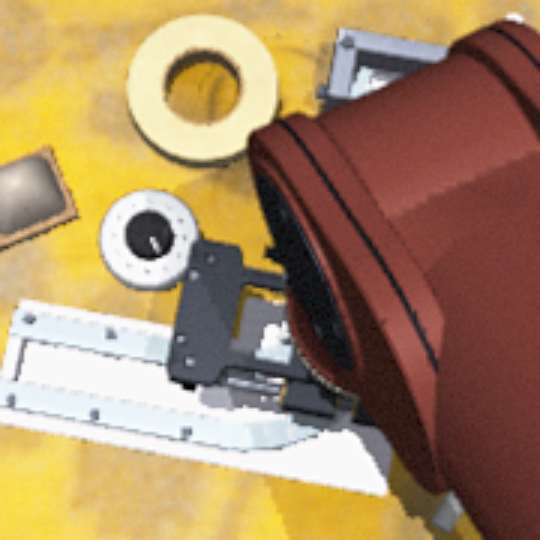

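Call:
step_arm:
  steps:
    - [[-0.08,-0.02,-0.01,-0.05],[-0.08,0,0,-0.02],[-0.08,0,0,0],[-0.08,0,0,0],[-0.08,0,0,0]]

```text
t: 11.45
position: [0.498, 0.0316, 0.0357]
tcp_rot: [0.127, 0.992, -0.003, -0.016]
wrist_force: [-3.2, 0.9, 3.2]
gripper_width: 0.0005
```

```bash
python3 plan.py 5 .003
```

```text
t 11.45 z 0.0357 s0 0.1676 mid [0.1055 0.    ] head 0.0 toolhead -0.2 latL 0.0007  F along -3.3 left 0.1 z 3.2
[[-0.06, -0.01, -0.01, -0.03], [-0.06, -0.0, 0.0, -0.0], [-0.06, -0.0, 0.0, -0.0], [-0.06, -0.0, 0.0, -0.0], [-0.06, -0.0, 0.0, -0.0]]
end [0.51242298 0.02734464 0.03619421] 165.59031085560096 maxabs 0.06
```

Call:
step_arm:
  steps:
    - [[-0.06,-0.01,0,-0.03],[-0.06,0,0,0]]

```text
t: 11.7
position: [0.4994, 0.031, 0.0346]
tcp_rot: [0.125, 0.992, -0.003, -0.02]
wrist_force: [-14.8, 3.2, 9.3]
gripper_width: 0.0003
```

Call:
step_arm:
  steps:
    - [[-0.04,0,0,0],[-0.04,0,0,0]]

```text
t: 11.95
position: [0.4993, 0.0311, 0.0335]
tcp_rot: [0.124, 0.992, -0.004, -0.025]
wrist_force: [-11.6, 2.5, 6.8]
gripper_width: 0.0003
```

```bash
python3 plan.py 5 .002
```

```text
t 11.95 z 0.0335 s0 0.1689 mid [0.1068 0.    ] head 0.0 toolhead 0.1 latL 0.0006  F along -11.8 left -0.4 z 6.8
[[-0.04, -0.01, -0.05, 0.03], [-0.04, -0.0, -0.0, -0.0], [-0.04, -0.0, -0.0, -0.0], [-0.04, -0.0, -0.0, -0.0], [-0.04, -0.0, -0.0, -0.0]]
end [0.50882207 0.0281828  0.03596371] 165.59951194923087 maxabs 0.05
```

```bash
python3 -c "
from h import *
from rig import env
s=env.get_state();print(Ro.from_quat(s['tcp_rot']).as_matrix().round(3),s['qd'].round(3),s['tau'].round(1))"
```

```text
[[-0.968  0.245 -0.05 ]
 [ 0.246  0.969 -0.002]
 [ 0.048 -0.014 -0.999]] [-0.012  0.033  0.008 -0.024  0.008  0.035 -0.   ] [  1.7 -48.6  -6.1 -36.2   1.8  -3.1   0. ]
```

Call:
step_arm:
  steps:
    - [[-0.1,0,-0.04,0],[-0.1,0,0,0]]

```text
t: 12.2
position: [0.5046, 0.0294, 0.0332]
tcp_rot: [0.123, 0.992, -0.005, -0.029]
wrist_force: [-10.6, 3.6, 5.9]
gripper_width: 0.0003
```

```bash
python3 plan.py 5 .002; python3 -c "
from h import *
from rig import env
s=env.get_state();print(Ro.from_quat(s['tcp_rot']).as_matrix().round(3))"
```

```text
t 12.20 z 0.0332 s0 0.1746 mid [0.1125 0.    ] head 0.0 toolhead 0.2 latL 0.0002  F along -11.1 left 0.8 z 5.9
[[-0.04, -0.0, -0.06, 0.04], [-0.04, -0.0, 0.0, 0.0], [-0.04, -0.0, 0.0, 0.0], [-0.04, -0.0, 0.0, 0.0], [-0.04, -0.0, 0.0, 0.0]]
end [0.51430827 0.02689955 0.03620157] 165.61732611378872 maxabs 0.06
[[-0.968  0.244 -0.059]
 [ 0.245  0.97  -0.002]
 [ 0.057 -0.016 -0.998]]
```

Call:
step_arm:
  steps:
    - [[-0.1,0,-0.06,0],[-0.1,0,-0.02,0]]

```text
t: 12.45
position: [0.5134, 0.0269, 0.0355]
tcp_rot: [0.123, 0.992, -0.005, -0.031]
wrist_force: [-1.1, 1.1, 0.4]
gripper_width: 0.0004
```

```bash
python3 plan.py 1 .002
```

```text
t 12.45 z 0.0355 s0 0.1837 mid [0.1216 0.    ] head 0.0 toolhead 0.3 latL -0.0000  F along -1.3 left 0.8 z 0.4
[[-0.04, 0.0, -0.01, 0.05]]
end [0.51535195 0.02640922 0.03597368] 165.60008589898834 maxabs 0.05
```

```bash
cat > look.py <<'E'
import sys
from h import *
from rig import env
d=env.read_camera("scene");P=cloud(d);q=P[...,:2]-O;X=q@U;Y=q@V
i=d["pixels"][:,:,::-1];g=i.max(2)
m=(np.abs(P[...,2]-.049)<.003)&(g<70)&(np.abs(Y)<.03)&(X<.2)&(X>.05)
print("cover front X",np.percentile(X[m],[1,50,98,99.5]),"(mid+~.035)")
m=(np.abs(P[...,2]-.046)<.003)&(np.abs(Y)<.008)&(X<.25)&(X>.165)
print("nose X",m.sum(),np.percentile(X[m],[1,50,99]) if m.any() else 0)
cv2.imwrite(f"pics/{sys.argv[1]}.png",cv2.resize(i[150:250,210:330],None,fx=6,fy=6,interpolation=cv2.INTER_CUBIC))
E
python3 look.py s5
```

```text
cover front X [0.06670825 0.12976096 0.16445923 0.18887359] (mid+~.035)
nose X 85 [0.16551099 0.19445995 0.20775231]
```

View pics/s5.png

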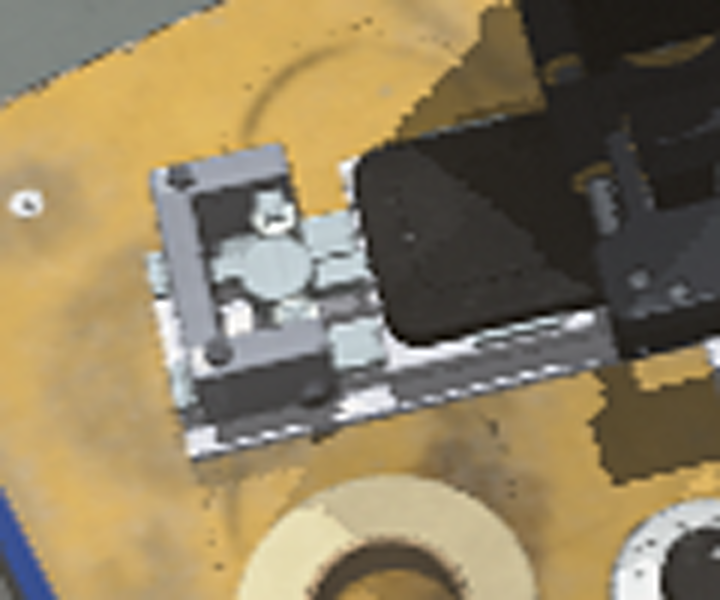

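The scene view shows the nose at (272,265) in the crop, just past the roller line between (273,212) and (295,310). That is near snapping but may not be home yet, so I'll keep feeling forward.

Call:
step_arm:
  steps:
    - [[-0.06,0,-0.02,0.04],[-0.06,0,0,0]]

```text
t: 12.75
position: [0.5222, 0.0247, 0.037]
tcp_rot: [0.125, 0.992, -0.004, -0.029]
wrist_force: [0.1, -0.3, 0.1]
gripper_width: 0.0007
```

```bash
python3 plan.py 1 .002; python3 look.py s6
```

```text
t 12.75 z 0.0370 s0 0.1928 mid [0.1307 0.    ] head 0.0 toolhead -0.0 latL 0.0001  F along 0.2 left -0.3 z 0.1
[[-0.04, -0.0, 0.02, -0.0]]
end [0.52414605 0.02422119 0.03595318] 165.5794448287053 maxabs 0.04
cover front X [0.07307414 0.13919023 0.17285317 0.18679432] (mid+~.035)
nose X 120 [0.16547004 0.19923495 0.21433467]
```

View pics/s6.png

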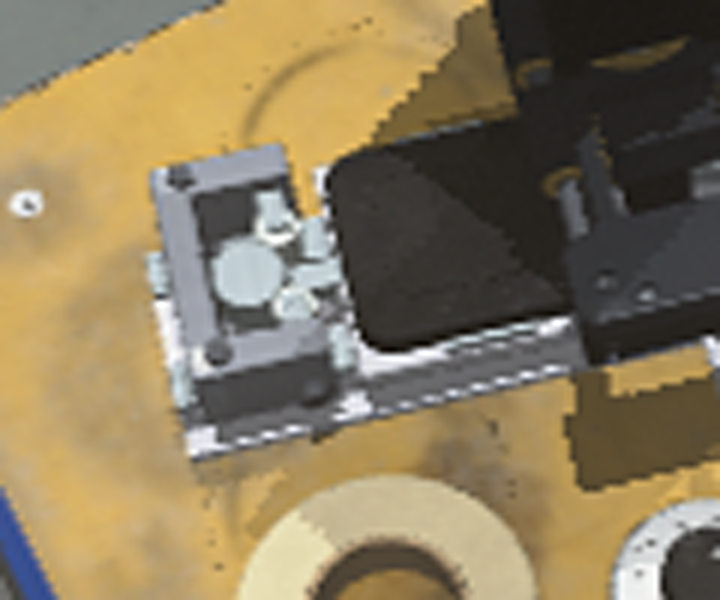

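The nose, at (248,272), is now past both rollers and at the stop. I'll check it is seated with a gentle press.

Call:
step_arm:
  steps:
    - [[-0.05,0,0.02,0],[-0.05,0,0,0]]

```text
t: 13.05
position: [0.5224, 0.0249, 0.035]
tcp_rot: [0.125, 0.992, -0.005, -0.034]
wrist_force: [-12.7, 2.1, 9.4]
gripper_width: 0.0004
```

```bash
python3 plan.py 1 .002
```

```text
t 13.05 z 0.0350 s0 0.1929 mid [0.1308 0.    ] head 0.0 toolhead 0.0 latL 0.0002  F along -12.8 left -1.1 z 9.4
[[-0.04, -0.0, -0.02, 0.01]]
end [0.52430857 0.02435635 0.03602403] 165.59166174998532 maxabs 0.04
```

Call:
step_arm:
  steps:
    - [[-0.06,0,0,0],[-0.06,0,0,0]]

```text
t: 13.3
position: [0.5221, 0.0251, 0.0338]
tcp_rot: [0.124, 0.992, -0.006, -0.04]
wrist_force: [-12.6, 2.8, 7.7]
gripper_width: 0.0004
```

```bash
python3 plan.py 1 .002; python3 look.py s7
```

```text
t 13.30 z 0.0338 s0 0.1926 mid [0.1305 0.    ] head 0.0 toolhead 0.1 latL 0.0004  F along -12.9 left -0.4 z 7.7
[[-0.04, -0.01, -0.04, 0.03]]
end [0.52394402 0.02409101 0.03577151] 165.59913375510683 maxabs 0.04
cover front X [0.07639456 0.14023272 0.17296217 0.18685263] (mid+~.035)
nose X 119 [0.16553229 0.19813481 0.21435268]
```

The stop is rigid: 13 N with no travel, carrier middle at 130.6 mm. Now I'll back off and lift.

Call:
step_arm:
  steps:
    - [[0.1,0,0,0],[0.3,0,0,0],[0.4,0,-0.1,0],[0.2,0,-0.5,0],[0,0,-0.8,0],[0,0,-0.9,0],[0,0,-0.9,0],[0,-0.9,-0.5,0],[0,-0.9,0,0],[0,0,0,0]]

```text
t: 14.6
position: [0.4605, -0.0496, 0.2303]
tcp_rot: [0.122, 0.992, -0.008, -0.037]
wrist_force: [0.2, 0.5, -1.2]
gripper_width: 0.0006
```

```bash
python3 st.py; python3 look.py s8; python3 - <<'E'
from rig import env
import cv2
for n in("top","scene"): cv2.imwrite(f"pics/{n}9.png",env.read_camera(n)["pixels"][:,:,::-1])
E
```

```text
z 0.2303 yaw 165.92 fwd 0.32 t 14.60 T [ 0.0309 -0.0872] F(track) [ 0.1  0.5 -1.2]
cover front X [0.09443067 0.13374198 0.17245427 0.18596017] (mid+~.035)
nose X 123 [0.16561761 0.19887642 0.21389555]
```

View pics/s8.png

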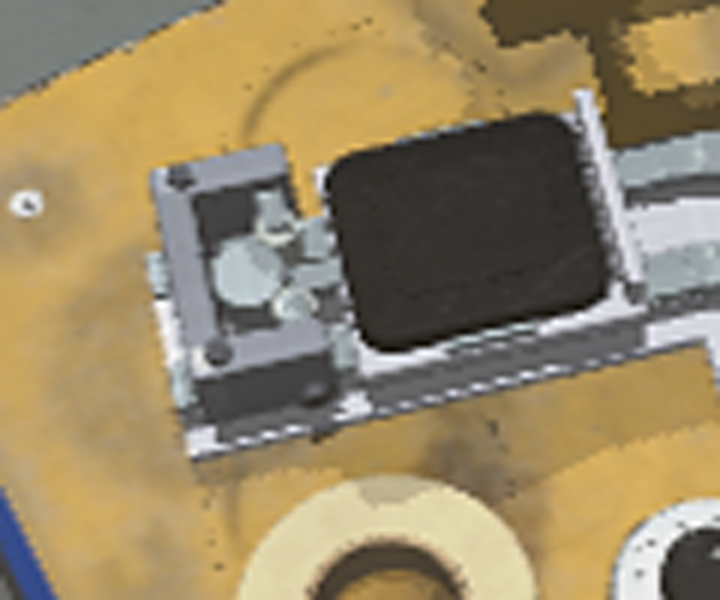

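View pics/scene9.png

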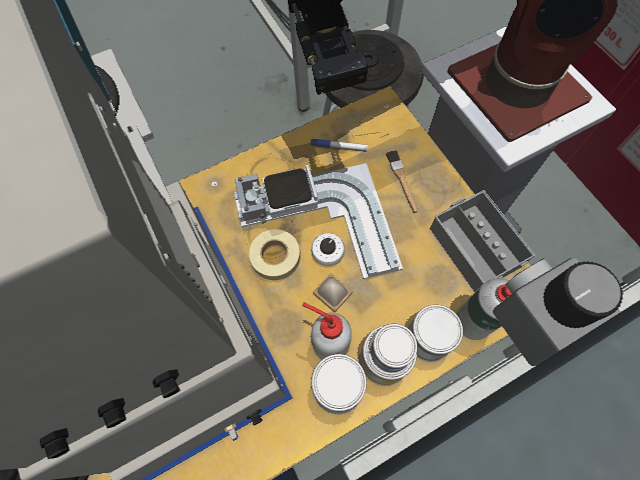

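View pics/top9.png

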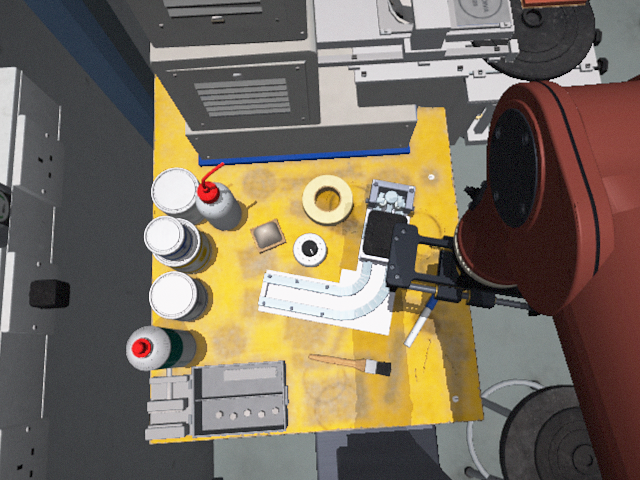

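The nose is still at (248,268), past both rollers and at the stop. The timer (310,249), tape (328,199), pad (267,235) and marker (422,318) are where they were, and the gripper is clear. I'll hand the job in.

```bash
python3 -c "
from rig import env
print(env.close_job())"
```

```text
the job is handed in; nothing more can be done
None
```

The carrier is home: its nose snapped in between the two rollers and it rests against the stop. I pushed it with the shut fingers on its rear face, down the entry leg, round the bend (turning the tool with it) and up the far leg. The job was handed in at about 14.8 s.

- **Forces:** sliding took about 3–4 N. The rollers gave about 11–15 N, then the force fell to zero as the nose was drawn in. The highest reading, taken at the end of each move, was about 18 N in all.
- **Home position:** a 13 N press against the stop moved the carrier no further. Its middle is about 130.6 mm from the track's origin, inside the 120–138 mm given. After I backed off, the camera put the nose tip at 213.9 mm, against 214.3 mm before, which is within measuring error.
- **Bystanders:** by eye in the final views, the timer, tape roll, pad and marker are where they started. The gripper is clear of everything.
- **Off plan:** part-way round the bend the fingers drifted about 7 mm off the face's centre, which I corrected. The tool also tilted by up to about 4.5° while pressing at the catch. Neither jammed the carrier.

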